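# Open the dial padlock on the foundry's tool case and hold it up

### The arm

A 6-joint arm with a two-finger parallel gripper is mounted at the origin on the work surface. World frame = base frame: x ahead of the robot, y to its left, z up, the work surface at z = 0. Lengths are in mm, angles in rad, forces in N, time in s.
With the tool pointing down it reaches from about 350 to 875 mm from the base axis. Payload 4.2 kg.
Tool frame: the origin (TCP) lies on the centre line of the jaws, within the pads' length; the fingertips stand 11 mm ahead of it and the grasp point (between the pads) lies 8 mm behind it (finger_overhang is the distance from the TCP to the fingertips, in mm); z points along the fingers, y is the direction in which the jaws open and shut (so a half turn about z gives the same grasp; the last joint's range is limited). The gripper opens to 87 mm and grips with 3 to 60 N. Pads are 19 mm wide; open, the fingers measure 117 mm over their backs; the gripper's body (75 mm by 190 mm) begins 51 mm behind the grasp point.
Start: joints at [-0.927, 0.385, 0.008, 0, -1.194, -0.259], TCP at [234.622, -579.268, 233.55] pointing down, gripper open.
Joint ranges: [-3.14, 3.14], [-1.21, 2.06], [-1.07, 1.41], [-3.16, 2.05], [-2.99, -0.16], [-3.1, 3.1]. Speed limits (rad/s): [2.79, 2.79, 3.14, 3.14, 3.14, 3.14].

### API

Orientations are given as a unit quaternion [w, x, y, z].
In Python, from workcell import read_state, capture, calibration, hand_in, cut_out, finger_overhang gives the robot as it stands.
- The arm moves only by the tool move_arm, never from a script. Its argument "deltas" is a list of rows, each a list of 2 entries, a list of its own where there are three numbers: the shift along the tool's x, y, z in m, then the turn about the tool's z in rad. A call has 1 to 5 rows; each row is the pose to reach, as a shift and turn from the pose measured when the call began, along the tool's axes at that moment; what a row does not reach only later rows make up. A row lasts 1/12 s, in which the tool goes at most 41.7 mm and 7.16 degrees, less where a joint would pass 70% of its speed; a pose out of reach is approached as far as the arm can. A call with a gripper value outside its range is refused whole. "jaw" is the gripper's target within -1 to 1 (fully open at 1, half-way at 0, shut at -1), set as the call begins (left out, the last holds). The fingers move at their own pace and stop on an object; "grip_force" is the grip in N (left out, the last holds). Time passes only in rows, so rows that repeat a pose let the fingers close. It gives the time, the measured TCP pose, the force and the opening at its end, in the units of the state.
- read_state(): the state, without advancing time (a new reading comes with each control period).
- capture(name): name is "scene" or "top" or "wrist"; returns the picture (480x640x3 uint8, blue, green, red); there is no depth.
- calibration(name): a dict with "camera_matrix" (3x3 intrinsics, pixels), "T" (4x4, takes a point from camera to world coordinates). Camera axes: x right, y up, looking along -z (the intrinsics and any distortion apply to the point x, -y, -z); pixel columns grow to the right and rows downward; lengths in mm; the calibration is good to about 2 mm. A picture is of the moment at which its call begins: read the wrist's pose just before it. calibration takes no time and is no camera call; for the wrist camera it gives the pose at the moment of the call.
- hand_in(): hands the job in, once; it reports no verdict.
Trained networks look in the newest picture that a camera, given by its name, has taken for a name from the list of things; names that differ only in an ending like _2 or _b are one class to them, and where a whole thing is asked for, a point or a joint stands for the part that bears it (a point fixed in the world has none). Each returns a list of dicts, best first, with "confidence" (0 to 1); they miss things now and then, are a little off and sometimes report something else, mostly with a low value. They report only what shows in the picture. A call takes as long as a camera call. They do not tell look-alikes from the thing itself.
- cut_out(target, camera): "mask" (480x640 bool, what is visible of it) and "rect" ([left, top, right, bottom] in pixels, round what is visible of it).
The state is a dict: "time": time; "joints": joint angles; "joint_vel": joint speeds; "joint_efforts": joint torques, N m; "tool_pos": TCP position; "tool_rot": TCP orientation; "ft_force": force on the tool from outside, world axes, zero at the start; "ft_torque": the same for the moment, N m; "gripper_width": finger opening in mm.
Only numpy, scipy, OpenCV 4.12 (cv2) and the standard library are available. Lean on these libraries where they do the work, as an engineer would, in place of code of your own. Each camera call takes 0.05 s, during which the arm holds its last target.

### The job

Open the brass dial padlock that locks the hasp of the tool case: turn its dial clockwise, feeling for the clicks, until it rests in the notch where the white pointer stands at the red mark, then pull the shackle straight out to its stop. Take the lock off the hasp and finish holding it up in the gripper, level and still, with the shackle still out, more than 10 cm above where it lay. It is a thin casting: handle it gently, gripping with no more than about 45 N, and leave the things lying around alone.

Things in the scene. Friction and masses are not known exactly. Their poses are not given: they have to be found in the camera images.
- case: grey steel tool case, fixed to the bench, 260 (x) x 380 (y) x 55 mm high; origin at the centre of its underside, z up, front with carrying handle faces -x. On its lid lies the steel hasp plate, 150 x 74 mm, 3 mm thick (top 58 mm above the bench), on which the lock lies.
- hasp_post (a point): top of the blue hasp post, fixed to the case: 8 x 26 mm, 28 mm high, standing between the shackle's legs, with a lip 20 mm wide over the closed shackle's cross bar; the lock cannot lift off before its shackle is out, then it lifts straight up. Behind the lock a blue stop bar, 56 mm wide, 12 mm high. The lock has 1.5 mm play between post and bar.
- lock: brass padlock lying flat on the hasp plate, loose, about 0.4 kg; body 60 (its x) x 56 (its y) x 28 mm high, origin at the centre of its underside, z up out of the dial, shackle towards its -x. Grip it across the 56 mm sides (y), which are free.
- dial_axis (a point): point on the dial's axis, at mid height of its grip bar, 44 mm above the lock's underside, over the middle of the brass body; axes as the lock's. Dial: black disc, 44 mm diameter, 12 white ticks, 29 to 35 mm above the lock's underside; on it a grip bar 38 long x 10 wide x 18 mm high (top at 53 mm) with a white line on the half and end that is the pointer.
- dial (a joint): dial angle, rad: 0 = white pointer at the red mark (on the brass body on the shackle's side, the lock's -x), positive = pointer counter-clockwise of it seen from above. Starts at about 0.8 to 2.1. The grip bar lies along the lock's x at 0 and turns with the dial. Spring notches click every 0.524 rad, one of them at 0, and take about 0.05 N m to pass; the shackle comes free only near 0.
- shackle_bar (a point): middle of the shackle's cross bar, on its centre line, 16 mm above the lock's underside; axes as the lock's. Closed, it is 64 mm from the lock's middle, to its -x. Steel U of 9 mm round bar, 47 mm wide outside, legs along the lock's x, 38 mm apart (centres), standing 38 mm out of the body when closed. Can be gripped from above across both legs.
- shackle (a joint): how far the shackle has been pulled out along the lock's -x, m: 0 closed, 0.024 fully out at its stop. It takes about 3 N and stays where it is left.
- pliers: bystander: pliers with yellow handles, 150 mm long, lying on the case; origin at their pivot, underside
- wax_block: bystander: olive wax block 75 x 45 x 28 mm on the case; origin at the centre of its underside
- pot: bystander: dark steel pot, 90 mm diameter, 75 mm high, on the bench; origin at the centre of its underside
- brush: bystander: brush with wooden handle lying on the bench; origin under its middle
Things that resemble listed ones, but are neither listed nor needed, are in the scene too. Of the things like the lock, leave any that is green; of the rest the smaller one is meant.

How it is judged:
By the outcome, as a careful person would: the job done as asked, in the order asked, and still so for the second after the job is handed in, while the arm keeps its last pose, push and grip.
It also fails if it takes over 72 s, if anything falls off the work surface, if the arm or the gripper's body presses on something with over 40 N, if the wrist force passes 120 N, or if a joint passes its speed limit or range.

## Working session

There is one attempt and no reset: what is moved stays moved. The work goes in short steps, Python scripts to look and compute and a tool call to move; the robot and the scene stay as the last step left them, time stands still between calls to the robot, and variables do not carry over. Pictures are saved under pics/ and viewed, and the job is handed in when it is done.

Besides the shell and the picture viewer there is one more tool, called after "Request:" as name([rows], argument=value, ...), one row to a line, values as JSON. move_arm: Moves the arm, as the interface text tells. Its arguments: {"type":"object","properties":{"deltas":{"type":"array","items":{"type":"array"}},"jaw":{"type":"number"},"grip_force":{"type":"number"}},"required":["deltas"]}

```bash
ls; mkdir -p pics; python3 - <<'E'
from workcell import *
import cv2
print(read_state())
for n in ("scene","top","wrist"):
    im=capture(n); cv2.imwrite(f"pics/{n}0.png",im)
    c=calibration(n); print(n,c)
E
```

```text
pics
{'time': 0.0, 'joints': array([-9.27353639e-01,  3.85589362e-01,  6.64338185e-03, -4.79733090e-04,
       -1.19402327e+00, -2.58562983e-01]), 'joint_vel': array([-9.55748130e-06, -2.27186106e-04, -5.19321139e-04, -1.11120556e-04,
        1.85969402e-04, -3.84983654e-04]), 'joint_efforts': array([-2.82590872e-04, -3.90666640e+01,  1.87402779e+01,  4.21996325e+00,
        1.10331882e-02, -1.72706127e-04]), 'tool_pos': array([ 234.43181238, -578.74816267,  232.44951631]), 'tool_rot': array([-2.72900739e-04, -1.91167297e-01,  9.81556842e-01,  1.07500134e-03]), 'ft_force': array([-0.00956738,  0.0051109 ,  0.63306493]), 'ft_torque': array([-0.02114825, -0.01819774,  0.01994026]), 'gripper_width': 87.25593541286062}
scene {'camera_matrix': array([[441.18501721,   0.        , 324.21493252],
       [  0.        , 441.18501721, 242.41982512],
       [  0.        ,   0.        ,   1.        ]]), 'T': array([[ 9.73730579e-02, -8.18201875e-01,  5.66625254e-01,
         1.28711556e+03],
       [ 9.95231148e-01,  7.67414198e-02, -6.02139181e-02,
        -1.00942638e+02],
       [ 5.78351422e-
[... 500 characters left out ...]
],
       [-2.15816799e-03,  8.72319157e-02,  9.96185693e-01,
         1.63556469e+03],
       [ 0.00000000e+00,  0.00000000e+00,  0.00000000e+00,
         1.00000000e+00]])}
wrist {'camera_matrix': array([[391.870978  ,   0.        , 315.32314701],
       [  0.        , 391.870978  , 241.29062284],
       [  0.        ,   0.        ,   1.        ]]), 'T': array([[-3.74369525e-01, -8.85571141e-01, -2.74974932e-01,
         1.58861050e+02],
       [ 9.27279295e-01, -3.57289716e-01, -1.11790730e-01,
        -6.10951053e+02],
       [ 7.52928606e-04, -2.96829604e-01,  9.54930165e-01,
         3.85192144e+02],
       [ 0.00000000e+00,  0.00000000e+00,  0.00000000e+00,
         1.00000000e+00]])}
```

View pics/top0.png

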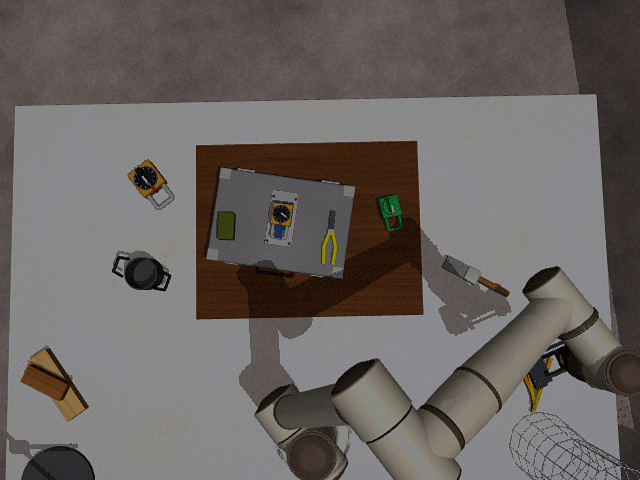

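View pics/scene0.png

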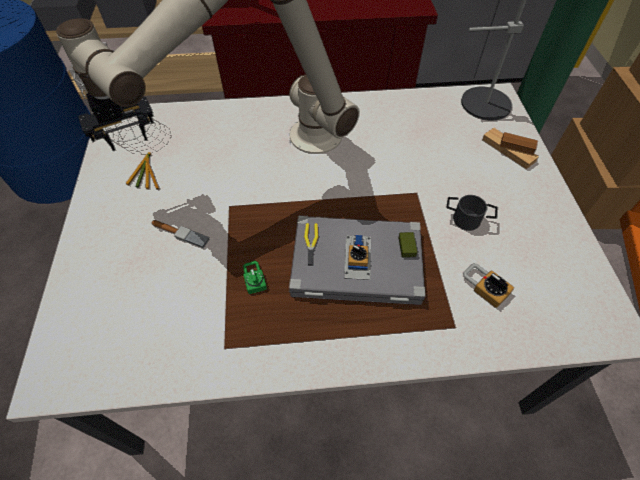

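```bash
python3 - <<'E'
from workcell import *
for c in ("top","scene"):
  for n in ("lock","dial","shackle","hasp_post","case"):
    try:
        for d in cut_out(n,c)[:4]:
            print(c,n,round(d["confidence"],2),d["rect"],d["mask"].sum())
    except Exception as e: print(c,n,e)
E
```

```text
top lock 0.94 [268.5, 201.6, 294.5, 237.9] 558
top lock 0.67 [128.8, 161.5, 174.3, 209.5] 1135
top lock 0.62 [377.1, 196.0, 403.9, 233.1] 554
top dial 0.78 [274.9, 204.9, 287.3, 223.5] 205
top dial 0.76 [133.7, 167.0, 157.0, 184.9] 368
top dial 0.53 [378.2, 198.5, 400.2, 210.1] 200
top shackle 0.79 [150.7, 186.0, 174.2, 207.4] 161
top shackle 0.63 [218.3, 210.1, 233.9, 240.1] 475
top shackle 0.47 [384.9, 217.0, 406.0, 233.4] 110
top hasp_post 0.82 [208.9, 167.3, 352.2, 280.2] 11529
top case 0.71 [210.5, 167.3, 353.4, 278.8] 11749
scene lock 0.96 [465.4, 263.3, 514.6, 309.0] 944
scene lock 0.94 [350.3, 238.2, 367.7, 266.3] 439
scene lock 0.87 [242.4, 262.3, 264.5, 291.2] 467
scene lock 0.46 [349.4, 238.3, 369.1, 246.6] 55
scene dial 0.8 [485.8, 272.5, 511.2, 295.1] 337
scene dial 0.66 [350.7, 247.4, 367.8, 263.4] 191
scene dial 0.64 [246.2, 267.3, 261.4, 286.8] 179
scene shackle 0.45 [461.5, 264.3, 488.0, 286.3] 183
scene shackle 0.43 [348.9, 238.2, 369.3, 251.3] 58
scene hasp_post 0.97 [287.3, 217.1, 427.3, 306.2] 9464
scene case 0.58 [290.4, 215.2, 424.5, 308.6] 9631
```

Candidates in the top picture: a brass lock on the case hasp at (282,215), a larger brass lock on the bench at (148,182), and a green one at (390,212). By the description it is the small brass one on the hasp. I'll check it in a close crop and compute its rough pose.

```bash
cat > h.py <<'E'
import numpy as np, cv2
from workcell import *
def ray(cam,uv,z,c=None):
    c=c or calibration(cam); K=c["camera_matrix"];T=c["T"]
    p=np.linalg.inv(K)@[uv[0],uv[1],1]; d=T[:3,:3]@np.array([p[0],-p[1],-p[2]])
    o=T[:3,3]; return o+d*(z-o[2])/d[2]
def proj(cam,P,c=None):
    c=c or calibration(cam);K=c["camera_matrix"];T=c["T"]
    q=T[:3,:3].T@(np.asarray(P,float)-T[:3,3]); q=np.array([q[0],-q[1],-q[2]]); u=K@q; return u[:2]/u[2]
def R(q):
    from scipy.spatial.transform import Rotation as Ro
    return Ro.from_quat([q[1],q[2],q[3],q[0]]).as_matrix()
def fwd(delta=None):pass
def goal(xyz,yaw=None):
    """tool-frame shift (m) to bring TCP to xyz mm; turn so that tool y axis azimuth=yaw"""
    s=read_state();M=R(s["tool_rot"]);d=M.T@(np.asarray(xyz)-s["tool_pos"])
    out=[d.round(1)]
    az=np.arctan2(M[1,1],M[0,1])
    if yaw is not None:
        t=-(yaw-az); t=(t+np.pi/2)%np.pi-np.pi/2; out.append(round(float(t),4))
    out.append(("yaxis az",round(float(az),4),"tcp",s["tool_pos"].round(1)))
    return out
E
python3 - <<'E'
from h import *
im=cv2.imread("pics/top0.png")[160:280,200:360]
a=cv2.resize(im,None,fx=4,fy=4,interpolation=cv2.INTER_CUBIC)
cv2.imwrite("pics/crop1.png",np.clip(a*1.6,0,255).astype(np.uint8))
for n,uv,z in [("dial",(281.5,214),58+35),("post",(278,234),86),("biglock",(147,180),35),("green",(389,206),35),("c1",(221,167),55),("c2",(355,187),55),("c3",(341,278),55),("c4",(207,260),55)]:
    print(n,ray("top",uv,z).round(1))
print(ray("scene",(358,255),93).round(1))
E
```

```text
dial [602.8  70.4  93. ]
post [549.4  81.2  86. ]
biglock [714.9 451.5  35. ]
green [ 626.8 -228.2   35. ]
c1 [743.4 239.3  55. ]
c2 [ 679.1 -132.8   55. ]
c3 [427.6 -87.7  55. ]
c4 [484.6 279.5  55. ]
[614.7  67.5  93. ]
```

View pics/crop1.png

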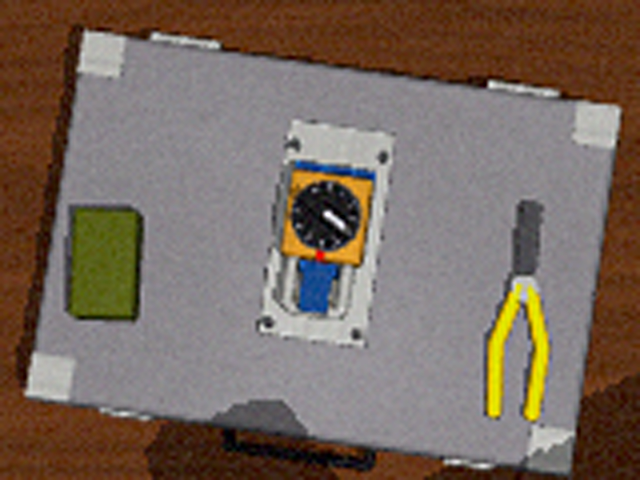

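The crop confirms it: the brass lock lies on the hasp plate, its red mark at top-image pixel (280,223), towards the robot. Its white pointer is near (286,217), roughly +1 rad counter-clockwise. The next step is to move above it.

```bash
python3 - <<'E'
from h import *
s=read_state();M=R(s["tool_rot"]);c=calibration("wrist")
print(M.round(3)); print((M.T@(c["T"][:3,3]-s["tool_pos"])).round(1))
print(goal((603,69,250),np.radians(112)), finger_overhang() if callable(finger_overhang) else finger_overhang)
E
```

```text
[[-0.927 -0.375  0.   ]
 [-0.375  0.927 -0.   ]
 [-0.    -0.    -1.   ]]
[  82.1   -1.1 -152.5]
[array([-584.8,  462.6,  -16.4]), 0.0008, ('yaxis az', 1.9556, 'tcp', array([ 234.6, -579.3,  233.6]))] 11.0
```

Request:
move_arm([
  [[-0.03,0.024,-0.005],0],
  [[-0.06,0.048,-0.01],0],
  [[-0.09,0.072,-0.015],0],
  [[-0.12,0.096,-0.016],0],
  [[-0.15,0.12,-0.016],0],
], jaw=1)

```text
time: 1.07
tool_pos: [329.3, -410.4, 250.3]
tool_rot: [0.001, -0.191, 0.982, -0.001]
ft_force: [1.4, -0.6, -0.0]
gripper_width: 87.3
```

Request:
move_arm([
  [[-0.03,0.024,0],0],
  [[-0.06,0.048,0],0],
  [[-0.09,0.072,0],0],
  [[-0.12,0.096,0],0],
  [[-0.15,0.12,0],0],
])

```text
time: 1.48
tool_pos: [423.9, -241.2, 250.7]
tool_rot: [0.001, -0.191, 0.982, -0.001]
ft_force: [1.3, -0.8, 0.5]
gripper_width: 87.0
```

Request:
move_arm([
  [[-0.03,0.024,0],0],
  [[-0.06,0.048,0],0],
  [[-0.09,0.072,0],0],
  [[-0.12,0.096,0],0],
  [[-0.15,0.12,0],0],
])

```text
time: 1.9
tool_pos: [518.6, -71.8, 251.1]
tool_rot: [0.001, -0.191, 0.982, -0.001]
ft_force: [0.0, -0.5, -0.3]
gripper_width: 87.0
```

```bash
python3 - <<'E'
from h import *
print(read_state()["joints"].round(3),goal((603,69,250),np.radians(112)))
E
```

```text
[ 0.174  0.197 -0.213  0.002 -1.158 -1.36 ] [array([-131.1,   98.8,    1.2]), 0.0008, ('yaxis az', 1.9556, 'tcp', array([518.6, -71.8, 251.1]))]
```

Request:
move_arm([
  [[-0.03,0.022,0],0],
  [[-0.06,0.045,0],0],
  [[-0.09,0.067,0],0],
  [[-0.115,0.087,0],0],
  [[-0.131,0.099,0],0],
])

```text
time: 2.32
tool_pos: [604.1, 72.1, 250.9]
tool_rot: [0.002, -0.192, 0.981, -0.001]
ft_force: [0.5, -0.8, 0.1]
gripper_width: 86.9
```

Request:
move_arm([
  [[0,0,0],0],
])

```text
time: 2.4
tool_pos: [605.7, 75.2, 250.1]
tool_rot: [0.002, -0.194, 0.981, -0.001]
ft_force: [0.3, -0.6, 0.2]
gripper_width: 86.8
```

```bash
python3 - <<'E'
from h import *
s=read_state();print(s["joints"].round(3),s["joint_vel"].round(3),s["tool_pos"],s["ft_force"])
im=capture("wrist");cv2.imwrite("pics/w1.png",im)
for n in ("lock","dial","shackle","hasp_post"):
    for d in cut_out(n,"wrist")[:3]: print(n,round(d["confidence"],2),d["rect"],d["mask"].sum())
E
```

```text
[ 0.39   0.347 -0.008  0.002 -1.213 -1.571] [ 0.008 -0.003 -0.014 -0.003 -0.016  0.007] [605.74054462  75.23871687 250.12639001] [ 0.31027725 -0.61751076  0.18788253]
lock 0.85 [270.3, 134.0, 374.4, 263.1] 5842
lock 0.82 [1.9, 20.1, 41.1, 140.2] 3357
lock 0.68 [309.3, 134.8, 376.6, 200.6] 1155
dial 0.62 [286.1, 192.5, 339.5, 243.7] 2243
dial 0.55 [0.1, 82.6, 14.4, 121.7] 401
shackle 0.65 [1.4, 20.5, 24.2, 72.2] 674
shackle 0.64 [267.0, 131.7, 375.2, 259.5] 5824
shackle 0.6 [309.0, 136.9, 376.6, 197.6] 1022
hasp_post 0.97 [71.6, 1.2, 581.8, 389.9] 97598
```

View pics/w1.png

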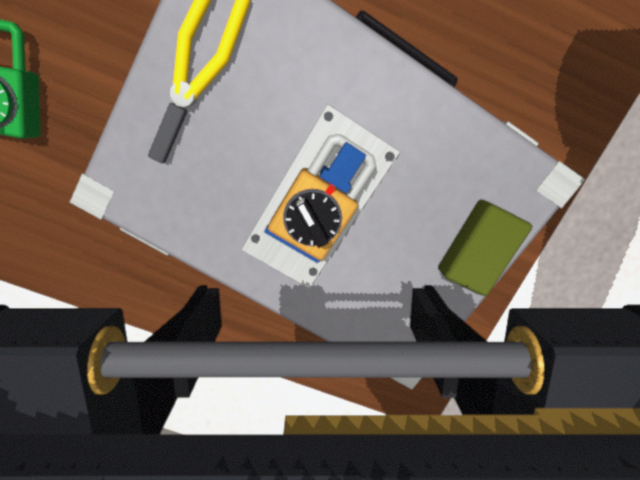

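The wrist picture shows the lock upright. The brass body centre is at about (315,213), the red mark at (331,189), the shackle above right, and the pointer's white end at about (303,212). A crop follows for precise points.

```bash
python3 - <<'E'
from h import *
im=cv2.imread("pics/w1.png")[120:270,240:400]
cv2.imwrite("pics/crop2.png",cv2.resize(im,None,fx=4,fy=4,interpolation=cv2.INTER_CUBIC))
E
```

```text
(no output)
```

View pics/crop2.png

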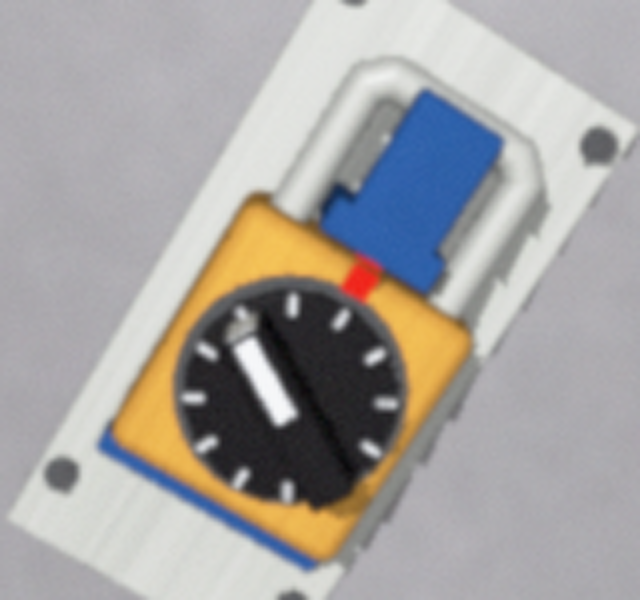

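```bash
cat > fit.py <<'E'
from h import *
c=calibration("wrist")
f=lambda u,v:(u/4+240,v/4+120)
tl,tr,br,bl=[ray("wrist",f(*p),86,c) for p in [(247,193),(478,328),(328,568),(108,435)]]
print("corners",tl.round(1),tr.round(1),br.round(1),bl.round(1)); ctr=(tl+tr+br+bl)/4
print("sides",[np.linalg.norm(a-b).round(1) for a,b in((tl,tr),(tr,br),(br,bl),(bl,tl))])
x1=br-tr;x2=bl-tl;y=tl-tr # shackle side = tl-tr ; +x from shackle side to rear
print("ctr",ctr.round(1),[np.degrees(np.arctan2(v[1],v[0])).round(1) for v in (x1,x2,y,bl-br)])
p0=ray("wrist",f(285,418),111,c);p1=ray("wrist",f(240,345),111,c);d=p1-p0
print("pointer",p0.round(1),p1.round(1),np.degrees(np.arctan2(d[1],d[0])))
print("dial centre",ray("wrist",f(291,390),93,c).round(1))
print("red",ray("wrist",f(362,279),86,c).round(1))
E
python3 fit.py
```

```text
corners [567.3  42.7  86. ] [575.1  96.8  86. ] [635.3  88.2  86. ] [625.2  34.1  86. ]
sides [np.float64(54.6), np.float64(60.9), np.float64(55.1), np.float64(58.5)]
ctr [600.7  65.5  86. ] [np.float64(-8.1), np.float64(-8.5), np.float64(-98.1), np.float64(-100.6)]
pointer [601.4  65.  111. ] [591.3  51.7 111. ] -127.25897469194068
dial centre [600.1  65.5  93. ]
red [574.7  70.8  86. ]
```

```bash
python3 - <<'E'
from h import *
print(goal((600.8,65.3,135),np.radians(141)))
E
```

```text
[array([  5.1,  -4.1, 116.1]), -0.5041, ('yaxis az', 1.9568, 'tcp', array([603.6,  71.1, 251.1]))]
```

The arm was still settling when that picture was taken: calibration was read later at TCP (603.6,71.1), against (605.7,75.2) in the picture. That shifts the lock centre to about (602.7,69.7), which agrees with the top camera. I'll move above it and look again once settled.

Request:
move_arm([
  [[0.001,-0.001,0.02],-0.12],
  [[0.002,-0.001,0.04],-0.24],
  [[0.002,-0.001,0.06],-0.36],
  [[0.002,-0.001,0.075],-0.48],
  [[0.002,-0.001,0.075],-0.504],
])

```text
time: 3.07
tool_pos: [599.8, 67.6, 173.0]
tool_rot: [-0.002, -0.431, 0.902, -0.0]
ft_force: [0.6, -0.3, -0.8]
gripper_width: 87.2
```

Request:
move_arm([
  [[0,0,0],0],
  [[0,0,0],0],
  [[0,0,0],0],
])

```text
time: 3.32
tool_pos: [600.4, 67.3, 174.4]
tool_rot: [-0.001, -0.43, 0.903, -0.001]
ft_force: [0.4, 0.2, 1.0]
gripper_width: 87.0
```

```bash
python3 - <<'E'
from h import *
import pickle
s=read_state();c=calibration("wrist");im=capture("wrist");cv2.imwrite("pics/w2.png",im)
pickle.dump((s,c),open("w2.pkl","wb"))
print(s["joints"].round(3),s["joint_vel"].round(3),s["tool_pos"],read_state()["tool_pos"],s["ft_force"])
for P in [(602.7,69.7,111)]:
    print(proj("wrist",P,c))
p=proj("wrist",(602.7,69.7,93),c).astype(int);print(p)
x0=max(p[0]-90,0);y0=max(p[1]-90,0);print(x0,y0)
cv2.imwrite("pics/crop3.png",cv2.resize(im[y0:y0+150,x0:x0+200],None,fx=4,fy=4,interpolation=cv2.INTER_CUBIC))
E
```

```text
[ 0.38   0.396 -0.13   0.002 -1.046 -1.063] [ 0.004 -0.002  0.005 -0.001  0.004  0.009] [600.35083373  67.32540823 174.44900085] [600.42030598  67.50639633 174.46927467] [0.37143624 0.21833464 0.96564111]
[316.71741687 272.07548201]
[316 261]
226 171
```

View pics/crop3.png

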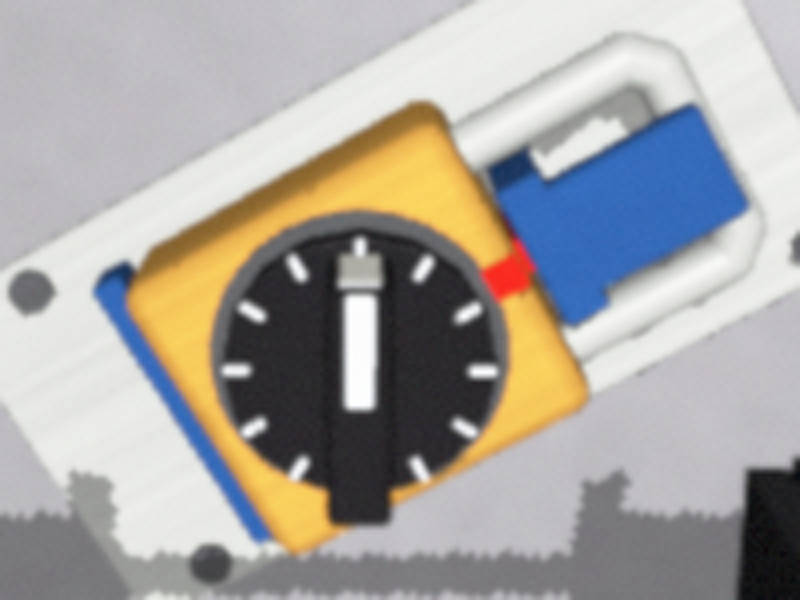

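The bar stands exactly vertical in the picture, so it lies along tool x. The inner end of the pointer line, the bar centre, is at (316,273); I predicted (316.7,272.1).

```bash
python3 - <<'E'
from h import *
import pickle
s,c=pickle.load(open("w2.pkl","rb"))
f=lambda u,v:(u/4+226,v/4+171)
P=ray("wrist",f(360,409),111,c);print(P)
print("bar mid", ((ray("wrist",f(359.5,255),111,c)+ray("wrist",f(360,490),111,c))/2).round(1))
print("disc ctr",ray("wrist",f(360,353),93,c).round(1))
d=ray("wrist",f(360,295),111,c)-P;r=ray("wrist",f(508,275),86,c)-ray("wrist",f(360,353),93,c)
print(np.degrees(np.arctan2(d[1],d[0])),np.degrees(np.arctan2(r[1],r[0])))
q1,q2=ray("wrist",f(98,288),70,c),ray("wrist",f(262,540),70,c);y=q1-q2;print("stopbar az",np.degrees(np.arctan2(y[1],y[0])))
a,b=ray("wrist",f(440,120),86,c),ray("wrist",f(585,385),86,c);y=a-b;print("front az",np.degrees(np.arctan2(y[1],y[0])))
print(goal((P[0],P[1],108)))
E
```

```text
[603.49941124  70.01081839 111.        ]
bar mid [600.2  65.9 111. ]
disc ctr [602.   68.2  93. ]
-129.112917006269 165.2907585157763
stopbar az -99.34437451265205
front az -100.10944037059681
[array([-4. , -0.8, 66.5]), ('yaxis az', 2.46, 'tcp', array([600.4,  67.5, 174.5]))]
```

Request:
move_arm([
  [[-0.001,-0.0005,0.015],0],
  [[-0.0025,-0.0008,0.035],0],
  [[-0.0025,-0.0008,0.05],0],
  [[-0.0025,-0.0008,0.062],0],
  [[-0.0025,-0.0008,0.065],0],
])

```text
time: 3.78
tool_pos: [601.7, 68.6, 108.1]
tool_rot: [-0.002, -0.43, 0.903, -0.0]
ft_force: [-0.6, -0.0, 0.2]
gripper_width: 86.9
```

Request:
move_arm([
  [[0,0,0],0],
  [[0,0,0],0],
], jaw=-0.4, grip_force=5)

```text
time: 3.95
tool_pos: [602.3, 68.8, 108.9]
tool_rot: [-0.001, -0.429, 0.903, -0.001]
ft_force: [1.2, -0.2, -0.4]
gripper_width: 79.8
```

```bash
python3 - <<'E'
from h import *
s=read_state();c=calibration("wrist");im=capture("wrist");cv2.imwrite("pics/w3.png",im)
print(s["tool_pos"],s["gripper_width"],s["ft_force"],s["ft_torque"],goal((602.5,69,108),np.radians(141)))
E
```

```text
[602.26883124  68.79187264 108.89686603] 79.82637946807922 [ 1.17718074 -0.19482298 -0.38360484] [0.0493577  0.05425153 0.00126916] [array([-0.2,  0.1,  1.2]), -0.0022, ('yaxis az', 2.4587, 'tcp', array([602.5,  68.8, 109.2]))]
```

View pics/w3.png

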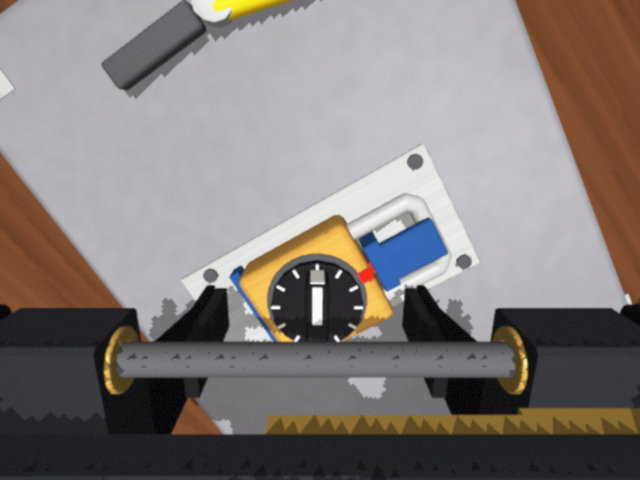

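The pointer bar sits at u=317 between the fingers at 222 and 408, so it is centred to within 1 mm. I'll close gently.

Request:
move_arm([
  [[0,0.0,0.001],0],
  [[0,0.0,0.001],0],
  [[0,0,0.001],0],
  [[0,0,0.001],0],
  [[0,0,0.001],0],
], jaw=-1, grip_force=5)

```text
time: 4.42
tool_pos: [602.5, 68.8, 108.5]
tool_rot: [-0.001, -0.43, 0.903, -0.001]
ft_force: [0.2, 0.1, -0.1]
gripper_width: 44.4
```

Request:
move_arm([
  [[0,0,0],0],
  [[0,0,0],0],
  [[0,0,0],0],
  [[0,0,0],0],
  [[0,0,0],0],
])

```text
time: 4.83
tool_pos: [602.5, 68.8, 108.5]
tool_rot: [-0.001, -0.429, 0.903, -0.001]
ft_force: [-2.2, 2.0, 3.7]
gripper_width: 10.9
```

Request:
move_arm([
  [[0,0,0],0],
  [[0,0,0],0],
  [[0,0,0],0],
], grip_force=20)

```text
time: 5.08
tool_pos: [602.3, 68.9, 108.4]
tool_rot: [-0.001, -0.429, 0.903, -0.0]
ft_force: [-0.8, -0.2, 0.5]
gripper_width: 9.6
```

```bash
python3 - <<'E'
from h import *
s=read_state();print(s["tool_pos"],s["gripper_width"],s["ft_force"],s["ft_torque"])
E
```

```text
[602.29425669  68.91020839 108.44542097] 9.5648714782931 [-0.76138788 -0.17806802  0.45502037] [0.30476897 0.34370441 0.04757287]
```

Gripped at 20 N with low forces. Turning clockwise means a positive turn about the tool's z, which points down.

Request:
move_arm([
  [[0,0,0],0.07],
  [[0,0,0],0.14],
  [[0,0,0],0.21],
  [[0,0,0],0.26],
])

```text
time: 5.42
tool_pos: [601.9, 69.3, 108.5]
tool_rot: [-0.001, -0.307, 0.952, -0.0]
ft_force: [-1.9, 1.9, 1.4]
gripper_width: 9.8
```

```bash
python3 - <<'E'
from h import *
s=read_state();print(s["tool_pos"],s["gripper_width"],s["ft_force"],s["ft_torque"],goal((602.5,69,108),np.radians(81)))
E
```

```text
[601.90668479  69.32257035 108.46488858] 9.821190237320799 [-1.87228314  1.91365016  1.36680313] [0.75542242 0.70421544 0.01250881] [array([-0.3, -0.6,  0.5]), 0.7819, ('yaxis az', 2.1956, 'tcp', array([601.9,  69.3, 108.5]))]
```

Request:
move_arm([
  [[0,0,0],0.07],
  [[0,0,0],0.14],
  [[0,0,0],0.21],
  [[0,0,0],0.26],
])

```text
time: 5.75
tool_pos: [601.6, 69.8, 108.5]
tool_rot: [-0.001, -0.18, 0.984, -0.0]
ft_force: [-1.7, 2.5, 1.1]
gripper_width: 10.0
```

```bash
python3 - <<'E'
from h import *
s=read_state();print(s["tool_pos"],s["gripper_width"],s["ft_force"],s["ft_torque"],goal((602.5,69,108),np.radians(81)))
c=calibration("wrist");im=capture("wrist");cv2.imwrite("pics/w4.png",im[160:460,120:520])
E
```

```text
[601.63606318  69.77352714 108.45151944] 10.031178328942243 [-1.70287307  2.48856274  1.05966419] [ 0.67855762  0.47872783 -0.05912458] [array([-0.5, -1. ,  0.4]), 0.5187, ('yaxis az', 1.9324, 'tcp', array([601.6,  69.8, 108.5]))]
```

View pics/w4.png

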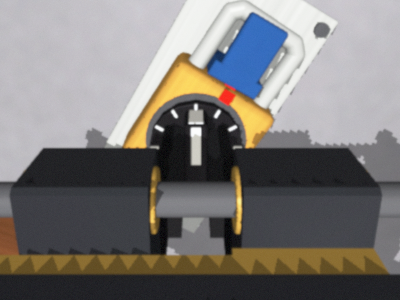

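The dial turns with the gripper: the pointer is up the picture and the red mark is one notch clockwise. Next is the remaining notch.

Request:
move_arm([
  [[0,0,0],0.07],
  [[0,0,0],0.14],
  [[0,0,0],0.21],
  [[0,0,0],0.26],
])

```text
time: 6.13
tool_pos: [601.5, 70.2, 108.5]
tool_rot: [-0.001, -0.049, 0.999, 0.0]
ft_force: [-1.9, 2.7, 1.0]
gripper_width: 9.6
```

```bash
python3 - <<'E'
from h import *
s=read_state();print(s["tool_pos"],s["gripper_width"],s["ft_force"],s["ft_torque"],goal((602.5,69,108),np.radians(81)))
E
```

```text
[601.457447    70.24391177 108.46850526] 9.63777331737141 [-1.90620949  2.67487752  0.99556919] [0.76098032 0.42990894 0.04351789] [array([-0.9, -1.3,  0.5]), 0.2559, ('yaxis az', 1.6696, 'tcp', array([601.5,  70.2, 108.5]))]
```

Request:
move_arm([
  [[0,0,0],0.07],
  [[0,0,0],0.14],
  [[0,0,0],0.2],
  [[0,0,0],0.24],
  [[0,0,0],0.24],
])

```text
time: 6.55
tool_pos: [601.5, 70.7, 108.5]
tool_rot: [-0.001, 0.07, 0.998, 0.0]
ft_force: [-0.9, 1.0, 0.6]
gripper_width: 9.7
```

```bash
python3 - <<'E'
from h import *
s=read_state();print(s["tool_pos"],s["gripper_width"],s["ft_force"],s["ft_torque"],goal((602.5,69,108),np.radians(81)))
c=calibration("wrist");im=capture("wrist");cv2.imwrite("pics/w5.png",cv2.resize(im[160:360,200:440],None,fx=3,fy=3,interpolation=cv2.INTER_CUBIC))
E
```

```text
[601.46511601  70.6609954  108.45636696] 9.693238207397313 [-0.85937441  1.02668398  0.57778107] [ 0.62630941  0.27501904 -0.03297384] [array([-1.3, -1.5,  0.5]), 0.0162, ('yaxis az', 1.4299, 'tcp', array([601.5,  70.7, 108.5]))]
```

View pics/w5.png

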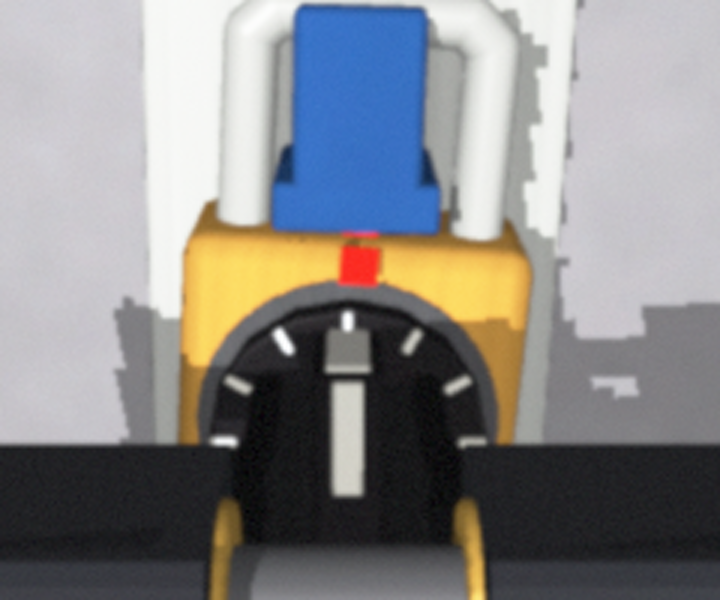

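The pointer at u=348 is still slightly left of the red mark at u=360, about 0.06 rad short. I'll turn 0.05 more, then release so the notch can settle it.

Request:
move_arm([
  [[0,0,0],0.03],
  [[0,0,0],0.05],
  [[0,0,0],0.05],
])

```text
time: 6.85
tool_pos: [601.5, 70.7, 108.5]
tool_rot: [-0.001, 0.094, 0.996, 0.0]
ft_force: [-1.2, 2.1, 0.6]
gripper_width: 9.5
```

```bash
python3 - <<'E'
from h import *
s=read_state();print(s["tool_pos"],s["gripper_width"],s["ft_force"],s["ft_torque"],goal((602.5,69,108),np.radians(81)))
E
```

```text
[601.46070008  70.69661821 108.45738627] 9.45492945169744 [-1.24607406  2.13631531  0.60713566] [ 0.54569357  0.20490774 -0.02144404] [array([-1.3, -1.5,  0.5]), -0.0319, ('yaxis az', 1.3818, 'tcp', array([601.5,  70.7, 108.5]))]
```

Request:
move_arm([
  [[0,0,0],0],
  [[0,0,0],0],
  [[0,0,0],0],
], jaw=-0.5)

```text
time: 7.1
tool_pos: [601.6, 70.4, 108.4]
tool_rot: [-0.001, 0.094, 0.996, -0.0]
ft_force: [-0.0, 0.4, -0.1]
gripper_width: 19.8
```

```bash
python3 - <<'E'
from h import *
s=read_state();print(s["tool_pos"],s["gripper_width"],s["ft_force"],s["ft_torque"],goal((602.5,69,108),np.radians(81)))
c=calibration("wrist");im=capture("wrist");cv2.imwrite("pics/w6.png",cv2.resize(im[160:360,200:440],None,fx=3,fy=3,interpolation=cv2.INTER_CUBIC))
E
```

```text
[601.5896135   70.36453309 108.43822959] 19.807894475036772 [-0.01641826  0.39275713 -0.08657204] [-8.58426906e-03 -8.94089603e-05  1.14857127e-02] [array([-1.2, -1.2,  0.4]), -0.0315, ('yaxis az', 1.3822, 'tcp', array([601.6,  70.4, 108.4]))]
```

View pics/w6.png

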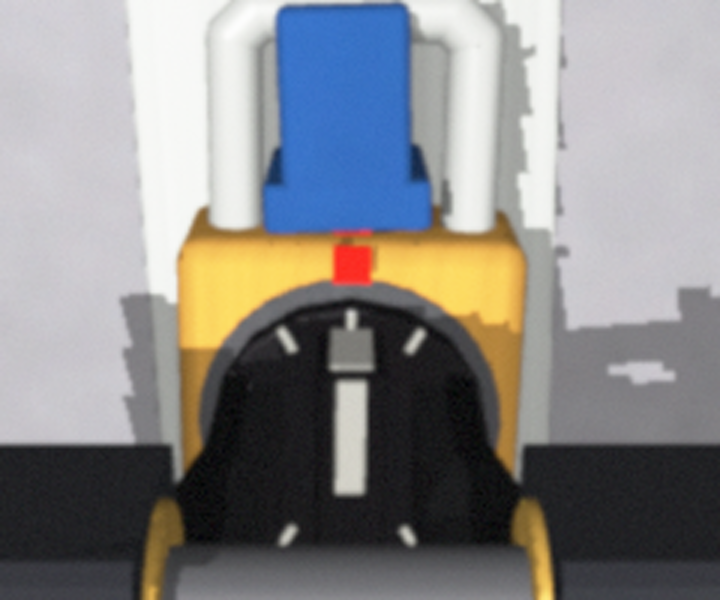

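Released, the dial rests with the pointer (u=351) at the red mark (u=352). I'll raise, open and shift over the shackle. Tool +x points along the lock's −x.

Request:
move_arm([
  [[0,0,-0.015],0],
  [[0,0,-0.03],0],
  [[0.01,0,-0.045],0],
  [[0.03,0,-0.05],0],
  [[0.05,0,-0.05],0],
], jaw=0.6)

```text
time: 7.57
tool_pos: [553.4, 79.9, 160.1]
tool_rot: [0.001, 0.094, 0.996, 0.001]
ft_force: [-0.1, 0.5, 0.3]
gripper_width: 47.4
```

Request:
move_arm([
  [[0,0,0],0],
  [[0,0,0],0],
  [[0,0,0],0],
  [[0,0,0],0],
])

```text
time: 7.9
tool_pos: [554.1, 79.8, 160.0]
tool_rot: [0.001, 0.094, 0.996, 0.001]
ft_force: [0.7, -0.1, 0.3]
gripper_width: 67.8
```

```bash
python3 - <<'E'
from h import *
import pickle
s=read_state();c=calibration("wrist");im=capture("wrist");cv2.imwrite("pics/w7.png",im)
pickle.dump((s,c),open("w7.pkl","wb"))
print(s["tool_pos"],s["gripper_width"],s["ft_force"],s["ft_torque"],s["joints"].round(2))
print(goal((602.5,69,108),np.radians(79.5)))
E
```

```text
[554.08595079  79.79091018 159.9505605 ] 67.80866066624935 [ 0.70081327 -0.08350621  0.27876146] [-0.01148061 -0.02561399 -0.0191472 ] [ 0.43  0.34 -0.26 -0.   -0.97 -2.19]
[array([-49.6,  -1.5,  51.8]), -0.0061, ('yaxis az', 1.3814, 'tcp', array([554. ,  79.7, 159.8]))]
```

View pics/w7.png

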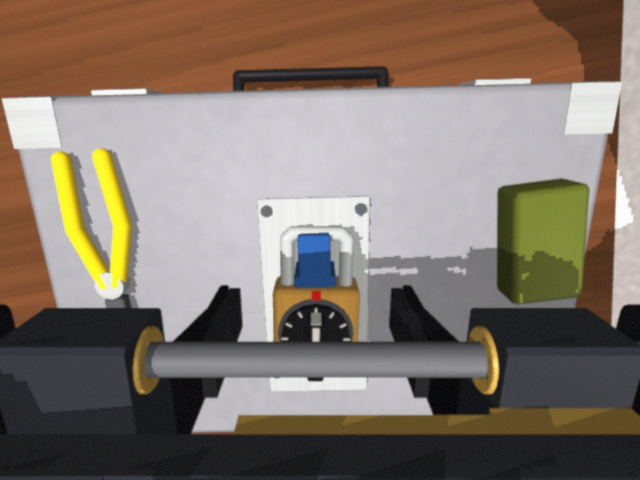

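```bash
python3 - <<'E'
from h import *
import pickle
s,c=pickle.load(open("w7.pkl","rb"))
im=cv2.imread("pics/w7.png")
cv2.imwrite("pics/crop8.png",cv2.resize(im[190:350,240:400],None,fx=4,fy=4,interpolation=cv2.INTER_CUBIC))
M=R(s["tool_rot"]);L=np.array([602.5,69.5,58])
for x in (-30,-64,-68.5): print(x,proj("wrist",L+M[:,0]*(-x)+[0,0,16],c))
E
```

```text
-30 [315.6299748  279.88792541]
-64 [315.59204419 230.087039  ]
-68.5 [315.58679054 223.18927694]
```

View pics/crop8.png

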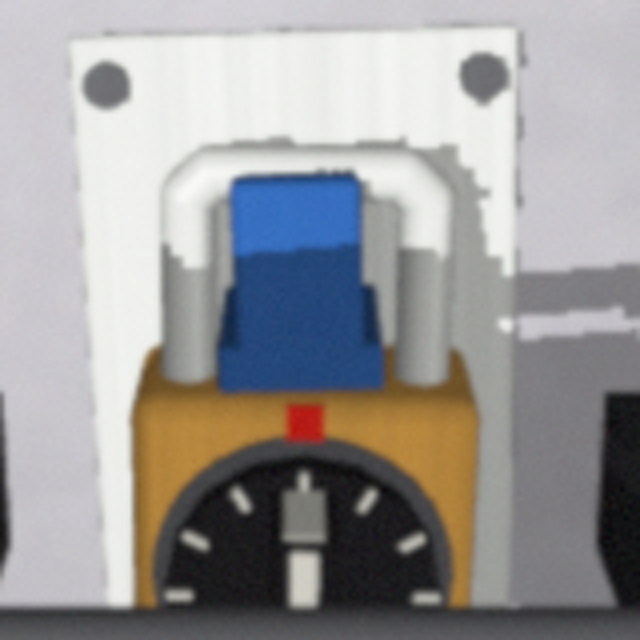

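Shackle legs' outer edges are at u≈280.5 and 352.5 (mid 316.5) and the cross bar's outer edge is at v≈226. I'll descend to grip at 49 mm from the lock's middle, with the TCP at 74 mm.

Request:
move_arm([
  [[-0.001,0.0005,0.025],0],
  [[-0.002,0.0006,0.05],0],
  [[-0.002,0.0006,0.07],0],
  [[-0.002,0.0006,0.08],0],
  [[-0.002,0.0006,0.084],0],
])

```text
time: 8.37
tool_pos: [555.5, 79.5, 73.6]
tool_rot: [-0.001, 0.095, 0.996, -0.001]
ft_force: [0.1, -0.6, 0.6]
gripper_width: 69.6
```

Request:
move_arm([
  [[0,0,0],0],
  [[0,0,0],0],
])

```text
time: 8.53
tool_pos: [556.1, 79.5, 73.9]
tool_rot: [-0.001, 0.095, 0.996, -0.001]
ft_force: [-0.8, 1.0, 0.4]
gripper_width: 69.4
```

```bash
python3 - <<'E'
from h import *
s=read_state();c=calibration("wrist");im=capture("wrist");cv2.imwrite("pics/w9.png",im[200:400,140:500])
print(s["tool_pos"],s["gripper_width"],s["ft_force"],s["ft_torque"],s["joints"].round(2))
E
```

```text
[556.1089529   79.49581299  73.87071255] 69.40598913045079 [-0.81807837  1.01262175  0.36017464] [ 0.01968792 -0.01359136  0.01545041] [ 0.43  0.45 -0.35 -0.   -0.78 -2.19]
```

View pics/w9.png

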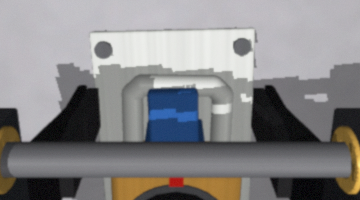

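The shackle (u 263–371) is centred between the fingers. I'll close gently.

Request:
move_arm([
  [[0,0,0],0],
  [[0,0,0],0],
  [[0,0,0],0],
  [[0,0,0],0],
  [[0,0,0],0],
], jaw=-0.1, grip_force=15)

```text
time: 9.0
tool_pos: [556.5, 79.8, 74.9]
tool_rot: [-0.0, 0.095, 0.996, 0.0]
ft_force: [0.1, -0.1, 1.8]
gripper_width: 46.1
```

Request:
move_arm([
  [[0,0,0],0],
  [[0,0,0],0],
])

```text
time: 9.17
tool_pos: [556.5, 79.9, 74.9]
tool_rot: [-0.0, 0.095, 0.996, 0.0]
ft_force: [0.1, 0.3, 0.2]
gripper_width: 46.3
```

Request:
move_arm([
  [[0.002,0,0],0],
  [[0.004,0,0],0],
  [[0.006,0,0],0],
  [[0.008,0,0],0],
])

```text
time: 9.5
tool_pos: [549.1, 81.5, 74.9]
tool_rot: [0.001, 0.095, 0.996, 0.0]
ft_force: [2.8, -0.6, -2.0]
gripper_width: 46.5
```

Resistance is about 3 N, as expected for a freed shackle. I'll continue to the stop.

Request:
move_arm([
  [[0.003,0,0],0],
  [[0.006,0,0],0],
  [[0.009,0,0],0],
  [[0.011,0,0],0],
  [[0.012,0,0],0],
])

```text
time: 9.92
tool_pos: [537.0, 84.0, 75.0]
tool_rot: [0.001, 0.094, 0.996, 0.0]
ft_force: [3.5, -0.0, -1.7]
gripper_width: 46.2
```

Request:
move_arm([
  [[0.002,0,0],0],
  [[0.004,0,0],0],
  [[0.004,0,0],0],
])

```text
time: 10.17
tool_pos: [532.5, 84.8, 75.0]
tool_rot: [0.0, 0.094, 0.996, 0.0]
ft_force: [2.2, -0.0, -2.2]
gripper_width: 46.1
```

```bash
python3 - <<'E'
from h import *
s=read_state();c=calibration("wrist");im=capture("wrist");cv2.imwrite("pics/w10.png",im[140:400,140:500])
print(s["tool_pos"],s["gripper_width"],s["ft_force"],s["ft_torque"], np.hypot(*(s["tool_pos"]-[556.5,79.9,0])[:2]))
E
```

```text
[532.54473695  84.83393944  74.97001893] 46.050897165140945 [ 2.17083407 -0.01984688 -2.19939888] [ 0.05371664 -0.59566037  0.04259316] 24.45809449078738
```

View pics/w10.png

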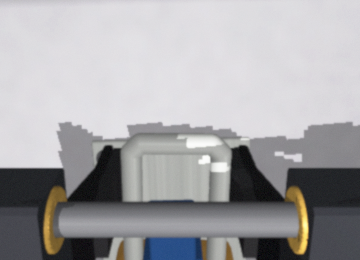

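Request:
move_arm([
  [[0.001,0,0],0],
  [[0.0015,0,0],0],
  [[0.0015,0,0],0],
])

```text
time: 10.47
tool_pos: [531.5, 85.1, 75.0]
tool_rot: [0.001, 0.094, 0.996, 0.0]
ft_force: [4.5, -0.3, -4.0]
gripper_width: 46.2
```

Request:
move_arm([
  [[0.001,0,0],0],
  [[0.0015,0,0],0],
  [[0.0015,0,0],0],
])

```text
time: 10.72
tool_pos: [531.5, 85.2, 75.3]
tool_rot: [0.002, 0.094, 0.996, 0.001]
ft_force: [7.2, -2.8, -4.2]
gripper_width: 46.0
```

Movement has stalled at about 25.6 mm (24 mm stroke plus play) and the force has risen to 7 N, so this is the stop. I'll release, raise and look.

Request:
move_arm([
  [[-0.0005,0,0],0],
  [[-0.0005,0,0],0],
  [[-0.0005,0,0],0],
  [[-0.0005,0,0],0],
  [[-0.0005,0,0],0],
], jaw=0.7)

```text
time: 11.13
tool_pos: [531.5, 85.1, 75.3]
tool_rot: [0.002, 0.094, 0.996, 0.001]
ft_force: [0.1, 0.3, -1.1]
gripper_width: 69.7
```

Request:
move_arm([
  [[0,0,-0.02],0],
  [[0,0,-0.045],0],
  [[-0.015,0,-0.07],0],
  [[-0.04,0,-0.085],0],
  [[-0.07,0,-0.085],0],
], jaw=1)

```text
time: 11.55
tool_pos: [601.8, 72.6, 165.6]
tool_rot: [0.005, 0.093, 0.996, 0.002]
ft_force: [0.2, 0.6, 0.5]
gripper_width: 86.5
```

Request:
move_arm([
  [[0,0,0],0],
  [[0,0,0],0],
  [[0,0,0],0],
])

```text
time: 11.8
tool_pos: [600.7, 72.5, 165.0]
tool_rot: [0.004, 0.093, 0.996, 0.002]
ft_force: [-1.1, 0.0, -1.0]
gripper_width: 86.9
```

```bash
python3 - <<'E'
from h import *
import pickle
s=read_state();c=calibration("wrist");im=capture("wrist");cv2.imwrite("pics/w11.png",im)
pickle.dump((s,c),open("w11.pkl","wb"))
print(s["tool_pos"],s["gripper_width"],s["ft_force"],s["joint_vel"].round(3))
cv2.imwrite("pics/crop11.png",cv2.resize(im[170:350,220:420],None,fx=4,fy=3.3,interpolation=cv2.INTER_CUBIC))
E
```

```text
[600.74187824  72.49323117 165.03238813] 86.94925183696998 [-1.05500027  0.03332247 -0.95695453] [ 0.008 -0.008 -0.026  0.     0.002  0.001]
```

View pics/w11.png

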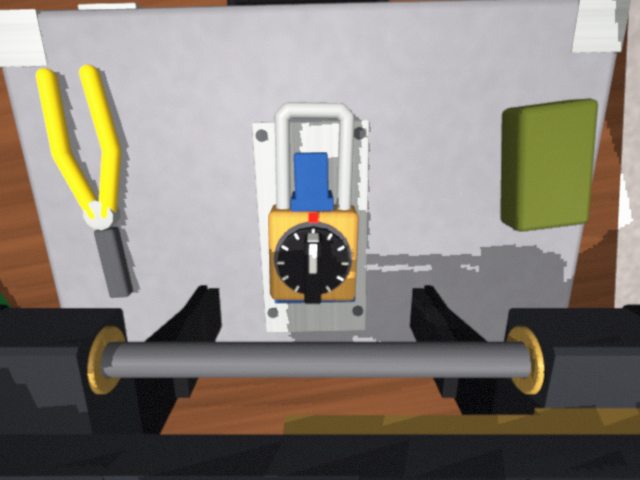

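View pics/crop11.png

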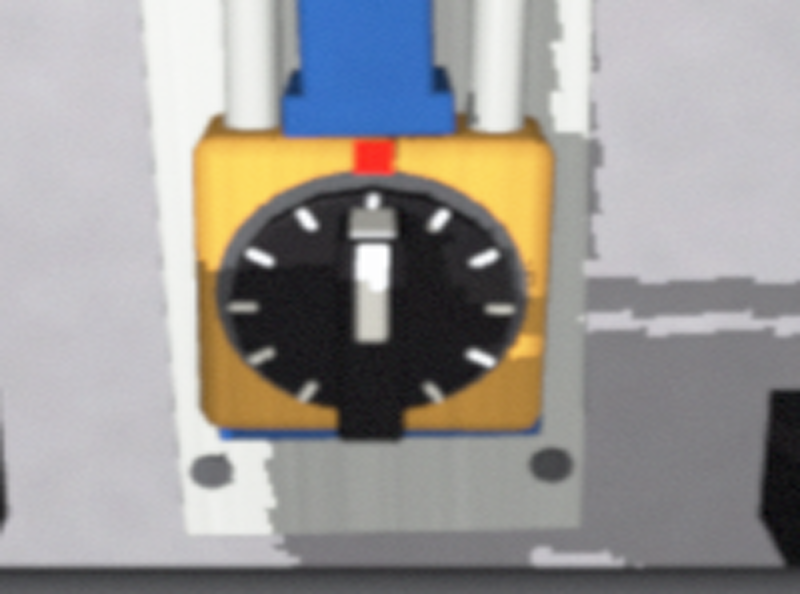

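```bash
python3 - <<'E'
from h import *
import pickle
s,c=pickle.load(open("w11.pkl","rb"))
f=lambda u,v:(u/4+220,v/3.3+170)
P=[ray("wrist",f(*p),86,c) for p in [(195,137),(553,137),(540,428),(205,428)]]
ctr=sum(P)/4;print(np.round(P,1),ctr.round(1))
x=(P[3]+P[2]-P[0]-P[1])/2;y=(P[0]+P[3]-P[1]-P[2])/2
print(np.linalg.norm(x),np.linalg.norm(y),np.degrees(np.arctan2(x[1],x[0])),np.degrees(np.arctan2(y[1],y[0])))
dc=ray("wrist",f(372,293),93,c);print("disc",dc.round(1))
sb=ray("wrist",(314,108.5),74,c);print("shackle bar",sb.round(1),np.hypot(*(sb-ctr)[:2]),np.hypot(*(sb-dc)[:2]))
print(R(s["tool_rot"]).round(4))
print(goal((ctr[0],ctr[1],74),np.radians(79.5)))
E
```

```text
[[568.2  49.1  86. ]
 [578.3 102.2  86. ]
 [636.   91.1  86. ]
 [625.7  37.7  86. ]] [602.  70.  86.]
58.71841168192104 54.21858628444455 -11.085996176731058 -100.84568116210107
disc [600.5  70.1  93. ]
shackle bar [515.2  87.1  74. ] 88.47657858883319 86.9342422274141
[[-0.9825  0.1858  0.0089]
 [ 0.1859  0.9826  0.0027]
 [-0.0083  0.0043 -1.    ]]
[array([-1.4, -2.6, 90.9]), -0.0033, ('yaxis az', 1.3842, 'tcp', array([600.4,  72.6, 164.9]))]
```

The shackle bar now measures 87–88.5 mm from the lock's middle (88 expected), so it is fully out, and the dial is still at the mark. Next is the descent around the body, 5 mm towards the shackle for balance.

Request:
move_arm([
  [[0.001,-0.001,0.02],0],
  [[0.003,-0.002,0.04],0],
  [[0.0035,-0.002,0.06],0],
  [[0.0035,-0.002,0.078],0],
  [[0.0035,-0.002,0.088],0],
])

```text
time: 12.27
tool_pos: [594.7, 71.2, 74.5]
tool_rot: [0.002, 0.093, 0.996, 0.001]
ft_force: [-0.6, -0.1, -0.7]
gripper_width: 87.0
```

Request:
move_arm([
  [[0,0,0],0],
  [[0,0,0],0],
])

```text
time: 12.43
tool_pos: [593.7, 71.2, 74.0]
tool_rot: [0.001, 0.093, 0.996, 0.0]
ft_force: [-0.0, -0.4, 0.2]
gripper_width: 87.0
```

```bash
python3 - <<'E'
from h import *
s=read_state();c=calibration("wrist");im=capture("wrist");cv2.imwrite("pics/w12.png",im[200:400,140:500])
print(s["tool_pos"],s["tool_rot"].round(4),s["gripper_width"],s["ft_force"],s["ft_torque"],goal((602,70,73)))
E
```

```text
[593.66640684  71.18140995  73.98033888] [8.000e-04 9.280e-02 9.957e-01 3.000e-04] 86.96227022333122 [-0.02282624 -0.40764514  0.24305344] [ 0.00471991 -0.04862811 -0.028318  ] [array([-7.5, -0. ,  2. ]), ('yaxis az', 1.3851, 'tcp', array([594.6,  71.4,  75. ]))]
```

View pics/w12.png

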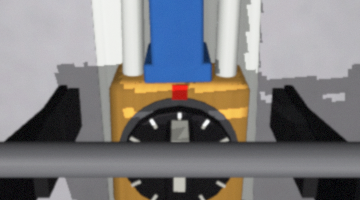

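Nearly centred: body u 252–386, fingers 220–412. I'll shift 2.5 mm back, a touch in y, and close gently at first.

Request:
move_arm([
  [[-0.0025,0.0005,0.001],0],
  [[-0.0025,0.0005,0.001],0],
  [[-0.0025,0.0005,0.001],0],
  [[-0.0025,0.0005,0.001],0],
], jaw=0, grip_force=6)

```text
time: 12.82
tool_pos: [597.5, 71.5, 74.7]
tool_rot: [0.003, 0.093, 0.996, 0.001]
ft_force: [-0.4, 0.3, 0.1]
gripper_width: 67.9
```

Request:
move_arm([
  [[0,0,0],0],
  [[0,0,0],0],
  [[0,0,0],0],
])

```text
time: 13.07
tool_pos: [597.7, 71.6, 75.0]
tool_rot: [0.003, 0.093, 0.996, 0.001]
ft_force: [0.2, 0.1, 1.0]
gripper_width: 56.1
```

Request:
move_arm([
  [[0,0,0],0],
  [[0,0,0],0],
  [[0,0,0],0],
], grip_force=30)

```text
time: 13.32
tool_pos: [597.8, 71.6, 75.0]
tool_rot: [0.003, 0.093, 0.996, 0.001]
ft_force: [0.6, -0.1, 1.1]
gripper_width: 56.2
```

```bash
python3 - <<'E'
from h import *
s=read_state()
print(s["tool_pos"],s["tool_rot"].round(4),s["gripper_width"],s["ft_force"],s["ft_torque"],R(s["tool_rot"])[:,2],goal((602,70,73)))
E
```

```text
[597.75759923  71.63252684  75.0316668 ] [0.0028 0.0927 0.9957 0.0012] 56.226946721960324 [ 0.5784814  -0.11396847  1.0515226 ] [ 0.07512958  0.00548998 -0.02243189] [ 0.00586743  0.00183633 -0.9999811 ] [array([-4.5, -0.8,  2.1]), ('yaxis az', 1.385, 'tcp', array([597.8,  71.6,  75. ]))]
```

Gripped at 56.2 mm, the body width. I'll lift straight up slowly.

Request:
move_arm([
  [[0,0,-0.002],0],
  [[0,0,-0.005],0],
  [[0,0,-0.008],0],
  [[0,0,-0.012],0],
], grip_force=32)

```text
time: 13.65
tool_pos: [597.6, 71.5, 86.7]
tool_rot: [0.003, 0.093, 0.996, 0.001]
ft_force: [2.4, -0.1, -5.4]
gripper_width: 55.7
```

Request:
move_arm([
  [[0,0,-0.004],0],
  [[0,0,-0.009],0],
  [[0,0,-0.014],0],
  [[0,0,-0.019],0],
  [[0,0,-0.024],0],
])

```text
time: 14.07
tool_pos: [596.6, 71.3, 111.2]
tool_rot: [0.002, 0.093, 0.996, 0.001]
ft_force: [-0.4, 0.9, -3.7]
gripper_width: 55.9
```

```bash
python3 - <<'E'
from h import *
s=read_state();c=calibration("wrist");im=capture("wrist");cv2.imwrite("pics/w13.png",im[100:400,140:500])
print(s["tool_pos"],s["tool_rot"].round(4),s["gripper_width"],s["ft_force"],s["ft_torque"])
E
```

```text
[596.60028004  71.30163715 111.16739743] [1.600e-03 9.300e-02 9.957e-01 8.000e-04] 55.945191707030965 [-0.35189673  0.92580683 -3.66341806] [-0.01315139 -0.00792941 -0.02879843]
```

View pics/w13.png

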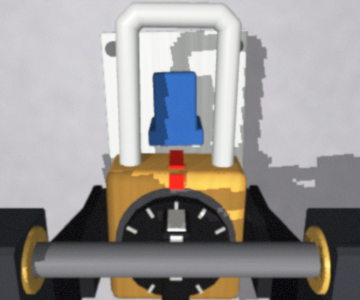

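The lock is free of the post, with a weight of about 4 N and almost no tilting moment. I'll raise it further.

Request:
move_arm([
  [[0,0,-0.01],0],
  [[0,0,-0.025],0],
  [[0,0,-0.045],0],
  [[0,0,-0.065],0],
  [[0,0,-0.08],0],
])

```text
time: 14.53
tool_pos: [596.9, 71.3, 194.8]
tool_rot: [0.003, 0.093, 0.996, 0.001]
ft_force: [1.0, 0.1, -2.9]
gripper_width: 55.7
```

Request:
move_arm([
  [[0,0,-0.012],0],
  [[0,0,-0.022],0],
  [[0,0,-0.027],0],
  [[0,0,-0.029],0],
  [[0,0,-0.03],0],
])

```text
time: 14.95
tool_pos: [596.3, 71.2, 224.6]
tool_rot: [0.003, 0.093, 0.996, 0.001]
ft_force: [-0.4, -0.3, -4.7]
gripper_width: 55.8
```

Request:
move_arm([
  [[0,0,0],0],
  [[0,0,0],0],
  [[0,0,0],0],
  [[0,0,0],0],
  [[0,0,0],0],
])

```text
time: 15.37
tool_pos: [596.2, 71.2, 224.1]
tool_rot: [0.003, 0.093, 0.996, 0.001]
ft_force: [0.8, 0.9, -2.9]
gripper_width: 56.0
```

```bash
python3 - <<'E'
from h import *
s=read_state();c=calibration("wrist");im=capture("wrist");cv2.imwrite("pics/w14.png",im)
sc=capture("scene");cv2.imwrite("pics/s14.png",cv2.resize(sc[160:330,230:540],None,fx=2.5,fy=2.5,interpolation=cv2.INTER_CUBIC))
M=R(s["tool_rot"])
print(s["tool_pos"],M[:,2].round(4),s["gripper_width"],s["ft_force"],s["ft_torque"],s["joint_vel"].round(3))
# predicted shackle bar position in wrist image, rigid: lock centre 4.5mm behind TCP in tool x, underside 17 below TCP
L=np.array([602,70.8,58.]); 
t=s["tool_pos"];U=t+M@np.array([-4.3,-0.5,17.0])
for e in (0,.024): print(e,proj("wrist",U+M@np.array([64+e*1000,0,-16]),c))
E
```

```text
[596.16862019  71.17922222 224.09979495] [ 0.0052  0.0018 -1.    ] 56.01719811151128 [ 0.84498247  0.90505802 -2.93845263] [-0.0734451  -0.08271385  0.00204744] [-0.    -0.002  0.003 -0.001  0.    -0.003]
0 [317.05350243 177.69226635]
0.024 [317.08207281 113.02153251]
```

View pics/w14.png

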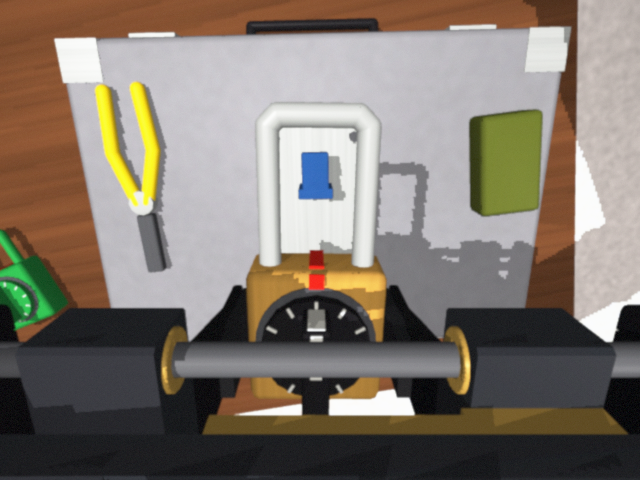

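View pics/s14.png

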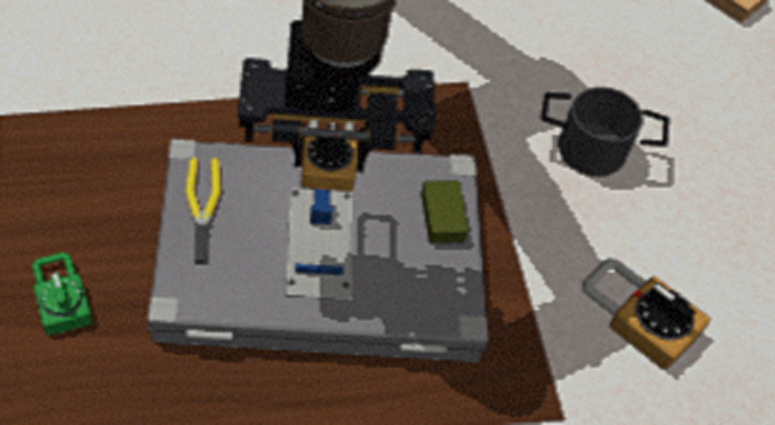

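The lock hangs level about 149 mm up. The cross bar is at v≈115 (113 predicted for fully out, 178 for closed), the dial is at the mark, the arm is still, and the bystanders are untouched. I'm handing in.

```bash
python3 - <<'E'
from workcell import *
s=read_state();print(s["time"],s["tool_pos"],s["gripper_width"],s["joint_vel"].round(4))
print(hand_in())
E
```

```text
15.4667 [596.22319156  71.216714   224.36003785] 56.10812320121315 [-0.0008 -0.0025  0.0009 -0.0003 -0.0011 -0.0011]
the job is handed in; nothing more can be done
None
```

The padlock is off the hasp and held up in the gripper with its shackle out, and I handed the job in at 15.5 s of the 72 s. The hand-in gives no verdict.

- **Dial:** I gripped the bar at 20 N and turned the dial clockwise two notches (about 1.07 rad). After release it rested with the pointer within a pixel of the red mark, and it was still there in the later pictures. The clicks were not clear in the torque readings, so I judged the notch by angle and picture.
- **Shackle:** It slid out at about 3 N and stalled after about 25.6 mm, which is the 24 mm stroke plus play. The force there rose to about 7 N. The picture then put the cross bar 87–88.5 mm from the lock's middle, against 88 mm for fully out.
- **Lift:** I gripped the body across its 56 mm sides at 32 N and lifted it straight up about 149 mm. The last wrist picture showed the cross bar at row 115, against 113 predicted for fully out and 178 for closed. The tool was tilted about 0.3° and the arm was still.
- **Surroundings:** The last scene and wrist pictures showed the pliers, wax block, pot and both other locks in place; the brush was outside them.

One early check disagreed: the first wrist-camera position was about 4 mm off, because I read the calibration after the arm had settled further. I corrected it against the top camera before the first grasp.

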